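# Push the sorting caddy over the tray's lip and home

## Task

The grey sorting caddy has to go back into its place in the beige pull-out tray: lift its front end up onto the tray's raised lip while its rear edge stays on the floor (do not carry it, and do not ram the lip), then push it on over the lip until it sits flat in the tray, and press it for a moment, firmly but gently, home against the rubber buffer at the far end. Leave it there, let go, and do not disturb the jar, tin, bottle and cap standing round about.

Things in the scene. Friction and masses are not known exactly. Their poses are not given: they have to be found in the camera images.
- caddy: Grey sorting caddy, a closed rigid box 120 mm wide (its x), 150 mm long (its y), 100 mm high; the clipped flip-top lid overhangs 2 mm all round from 92 to 100 mm height and does not open. Origin: centre of the underside. Its +y end is the front that goes over the lip first. 0.6 to 0.9 kg, centre of mass near the middle. Starts flat outside the tray, up to 0.12 rad askew. Never tip it over 0.5 rad.
- caddy_grip (a point): Grip point in the upright fin on top of the caddy near its front end. The fin is 16 mm wide (caddy x), 44 mm long (caddy y), stands 40 mm up from the lid (100 to 140 mm above the underside) and is fixed to the box. This point lies 48 mm in front of the caddy's middle, 124 mm above the underside. Axes as the caddy's.
- caddy_front (a point): Middle of the caddy's front (leading) lower edge, 75 mm in front of the caddy's origin. Axes as the caddy's.
- caddy_rear (a point): Middle of the caddy's rear lower edge, 75 mm behind the caddy's origin. It should drag on the floor while the front is lifted. Axes as the caddy's.
- tray: Beige plastic tray, fixed, 210 mm wide (its x); its floor is 5 mm above the work surface; side rims 27 mm high, 198 mm apart. Origin: on the work surface below the middle of the lip. Its +y is the way in, from the lip (y = 0) to the end wall. With the caddy home against the buffer its rear face lies about 16 to 44 mm past y = 0.
- lip: Raised lip (threshold) across the tray's open end, fixed: 10 mm thick along y (from y = -5 to +5 mm), rounded top 18 mm above the work surface and 13 mm above the tray floor, 210 mm wide. Origin and axes as the tray's. A push of more than 35 N of the caddy on it counts as ramming.
- endwall: End wall of the tray, 48 mm high, origin on the work surface at tray y = 226 mm. It carries a stiff rubber buffer block (110 mm wide, 14 to 42 mm above the work surface) whose face was set by hand anywhere from 32 to 60 mm in front of this origin, towards the lip. The setting is not measured: feel for it. Press on it with 5 to 18 N for about half a second; over 25 N is too much.
- jar: Brown glass jar, bystander, 66 mm across, 98 mm high, origin at its underside.
- tin: Open steel food tin, bystander, 73 mm across, 108 mm high, origin at its underside.
- pet: Clear plastic bottle, bystander, 62 mm across, 190 mm high, origin at its underside.
- cap: Black plastic bottle cap, bystander, 30 mm across, 14 mm high, origin at its underside.
There are look-alikes about, which are no part of the job. There is more than one size of the caddy; the one meant has the size given above.

How it is judged:
By the outcome, as a careful person would: the job done as asked, in the order asked, and still so for the second after the job is handed in, with the robot touching nothing.
It also fails if it takes over 72 s, if anything falls off the work surface, if the arm or the gripper's body presses on something with over 40 N, if the wrist force passes 120 N, or if a joint passes its speed limit or range.

## Robot

A 6-joint arm with a two-finger parallel gripper is mounted at the origin on the work surface. World frame = base frame: x ahead of the robot, y to its left, z up, the work surface at z = 0. Lengths are in m, angles in rad, forces in N, time in s.
With the tool pointing down it reaches from about 0.325 to 0.775 m from the base axis. Payload 5.5 kg.
Tool frame: the origin (TCP) lies between the finger pads; the fingertips stand 8 mm ahead of it and the grasp point (between the pads) lies 11 mm behind it (tcp_to_tips is the distance from the TCP to the fingertips, in m); z points along the fingers, y is the line along which they close (so a half turn about z gives the same grasp; the last joint's range is limited). The gripper opens to 88 mm and grips with 3 to 60 N. Pads are 20 mm wide; open, the fingers measure 115 mm over their backs; the gripper's body (75 mm by 178 mm) begins 61 mm behind the grasp point.
Start: joints at [-1.288, 0.091, 1.231, -0, 1.82, -0.057], TCP at [0.2, -0.566, 0.231] pointing down, gripper open.
Joint ranges: [-2.87, 2.87], [-0.86, 2.18], [0.17, 2.46], [-1.51, 4.65], [0.06, 2.69], [-2.65, 2.65]. Speed limits (rad/s): [2.57, 2.57, 3.01, 3.14, 3.14, 3.14].

## Interface

Orientations are given as a unit quaternion [w, x, y, z].
In Python, from bench import * gives the robot as it stands. Calls block until the motion is done:
- move_to(position, orientation): joint-space move of the TCP to a pose.
- move_l(position, speed=0.15, orientation=None): straight line of the TCP; orientation=None keeps the orientation; speed is the mean speed in m/s.
- movej(angles): joint-space move.
- gripper_open() and close(): open the fingers fully, or close them until they stop; the grip force is fixed at half the most.
- hold(seconds).
- inverse_kinematics(position, orientation): joint angles nearest the present ones, or None.
- state(): the state.
- get_image(name): name is "scene" or "top"; returns a dict with "frame" (480x640x3 uint8, blue, green, red), "depth" (480x640 float32, m along the optical axis (not along the pixel's ray), 0 where there is no reading), "camera_matrix" (3x3 intrinsics, pixels), "k1" (the pictures are not rectified: a ray, as slopes to the right and down, at radius r is drawn at 1 + k1 r^2 times it, then the intrinsics apply), "view" (4x4, takes a point from world to camera coordinates). Camera axes: x right, y up, looking along -z (the intrinsics and any distortion apply to the point x, -y, -z); pixel columns grow to the right and rows downward; lengths in m; the calibration is good to about 2 mm. A picture is of the moment at which its call begins.
A pose or a line that the arm cannot do raises IKError and nothing moves.
- job_done(): hands the job in; it is judged then, once.
The state is a dict: "time": time; "joint_pos": joint angles; "dq": joint speeds; "joint_torque": joint torques, N m; "ee_pos": TCP position; "ee_rot": TCP orientation; "ft_force": force on the tool from outside, world axes, zero at the start; "moment": the same for the moment, N m; "finger_gap": finger opening in m; "finger_force": force on a finger pad.
Only numpy, scipy, OpenCV 4.12 (cv2) and the standard library are available. Lean on these libraries where they do the work, as an engineer would, in place of code of your own. Each camera call takes 0.05 s, during which the arm holds its last target. There are 200 camera calls.

## Working session

There is one attempt and no reset: what is moved stays moved. The work goes in short steps, each a Python script; the robot and the scene stay as the last script left them, time stands still between calls to the robot, and variables do not carry over. Pictures are saved under pics/ and viewed, at most 10 in all, crops included, and the job is handed in when it is done.

```bash
ls; mkdir -p pics; cat > h.py <<'E'
from bench import *
import numpy as np, cv2
def cloud(im):
    K=im["camera_matrix"];k1=im["k1"];d=im["depth"];V=np.array(im["view"])
    v,u=np.mgrid[0:480,0:640].astype(float)
    pts=np.stack([u.ravel(),v.ravel()],1)[:,None]
    s=cv2.undistortPoints(pts,np.array(K),np.array([k1,0,0,0.]))[:,0]
    z=d.ravel()
    pc=np.stack([s[:,0]*z,-s[:,1]*z,-z,np.ones_like(z)],1)
    return (pc@np.linalg.inv(V).T)[:,:3].reshape(480,640,3)
E
python3 - <<'E'
from h import *
for n in("top","scene"):
    im=get_image(n);cv2.imwrite(f"pics/{n}0.png",im["frame"]);np.savez(f"{n}0.npz",p=cloud(im),d=im["depth"],f=im["frame"])
    print(n,np.linalg.inv(im["view"])[:3,3],im["k1"],(im["depth"]>0).mean())
print(state())
E
```

```text
pics
top [ 0.5424904  -0.00454948  0.96297048] 0.0041035633124479115 0.9961881510416667
scene [1.15841547 0.06758307 0.9982397 ] -0.1463066783225454 0.9960319010416666
{'time': 0.1, 'joint_pos': array([-1.28770854e+00,  9.17797112e-02,  1.23175666e+00,  1.41449872e-05,
        1.81978210e+00, -5.67349016e-02]), 'dq': array([ 0.00094946, -0.0020886 , -0.00378708,  0.00170093,  0.00096692,
       -0.00123951]), 'joint_torque': array([ 4.29595981e-03, -4.47854519e+01, -4.07572353e+01,  7.01855938e-02,
        2.84195814e-02, -1.22053170e-04]), 'ee_pos': array([ 0.19990643, -0.56545871,  0.22962721]), 'ee_rot': array([-8.58161090e-04,  9.85599102e-01,  1.69096619e-01, -9.06403935e-05]), 'ft_force': array([ 0.11700257, -0.00440043,  1.09036719]), 'moment': array([-0.01791005, -0.0121919 , -0.00020681]), 'finger_force': 0.0, 'finger_gap': 0.08778735339683408}
```

View pics/top0.png

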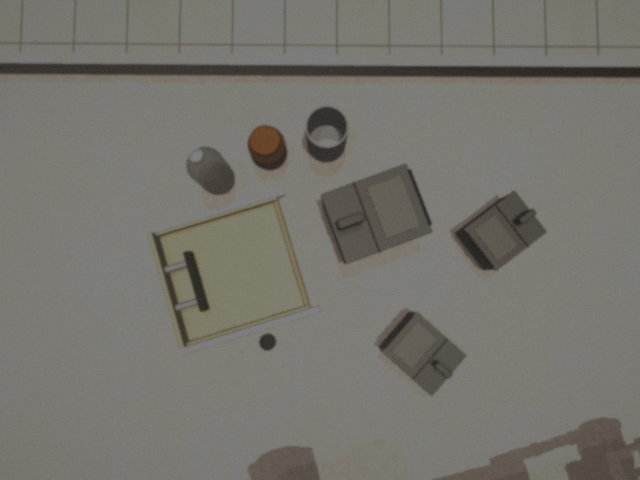

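View pics/scene0.png

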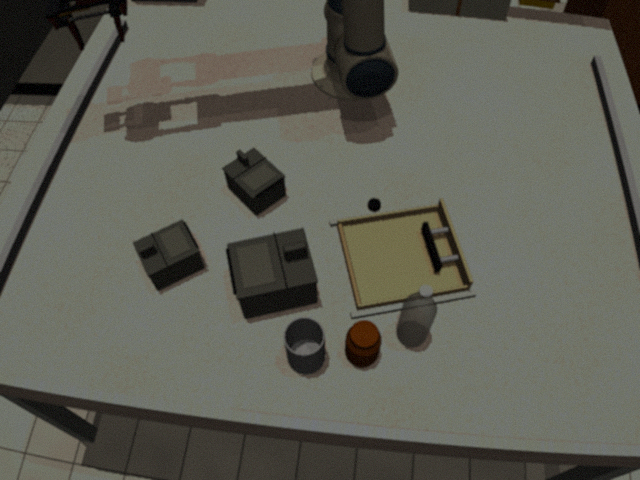

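The top view shows the big caddy (lid centre about 377,213; fin about 350,221). The tray lies left of it, with the lip from (278,200) to (310,308) and the buffer near (196,281). The two small caddies at (500,230) and (420,350) are look-alikes. Next I'll measure these positions.

```bash
python3 - <<'E'
from h import *
for n in("top","scene"):
    D=np.load(n+"0.npz");p=D["p"];f=D["f"];d=D["d"]
    z=p[...,2]; ok=(d>0)&(p[...,0]>.2)&(p[...,0]<.9)&(abs(p[...,1])<.5)
    print(n,"table z",np.median(z[ok&(abs(z)<.02)]))
    def comps(m,minA):
        N,L,S,C=cv2.connectedComponentsWithStats(m.astype(np.uint8))
        return [L==i for i in range(1,N) if S[i,4]>minA]
    for c in comps(ok&(z>.085)&(z<.112),150):
        q=p[c];r=cv2.minAreaRect((q[:,:2]*1000).astype(np.float32));print(" top",np.round(r[0]),np.round(r[1]),round(r[2],1),"z",np.median(q[:,2]).round(3))
    for c in comps(ok&(z>.12),15):
        q=p[c];r=cv2.minAreaRect((q[:,:2]*1000).astype(np.float32));print(" fin/high",np.round(r[0]),np.round(r[1]),round(r[2],1),"zmax",np.percentile(q[:,2],95).round(3))
    hsv=cv2.cvtColor(f,cv2.COLOR_BGR2HSV)
    print(" hsv floor",hsv[270,250] if n=="top" else hsv[260,385],"table",hsv[400,150] if n=="top" else hsv[380,200])
    # tray floor by colour
    m=cv2.medianBlur(((hsv[...,1]>60)&(hsv[...,0]>18)&(hsv[...,0]<40)&ok).astype(np.uint8),5)>0
    for c in comps(m,1500):
        q=p[c];r=cv2.minAreaRect((q[:,:2]*1000).astype(np.float32));print(" tray col",c.sum(),np.round(cv2.boxPoints(r)).tolist(),np.round(r[1]),round(r[2],2),"z",np.median(q[:,2]).round(4))
    # raised bits around tray
    m=ok&(z>.013)&(z<.06)
    for c in comps(m,60):
        q=p[c];r=cv2.minAreaRect((q[:,:2]*1000).astype(np.float32));print(" low",c.sum(),np.round(cv2.boxPoints(r)).tolist(),np.round(r[1]),round(r[2],2),"zmax",q[:,2].max().round(3))
E
```

```text
top table z -0.0010166248668396216
 top [805. -13.] [72. 72.] 54.6 z 0.103
 top [784.  92.] [51. 51.] 70.2 z 0.097
 top [722. 172.] [23. 59.] 43.7 z 0.099
 top [661. -98.] [125. 159.] 20.5 z 0.099
 top [ 657. -347.] [12. 32.] 37.5 z 0.1
 top [ 404. -204.] [33. 12.] 48.4 z 0.1
 fin/high [734. 184.] [56. 60.] 49.2 zmax 0.19
 fin/high [644. -51.] [16. 43.] 19.8 zmax 0.141
 hsv floor [ 32  36 127] table [ 40  12 127]
 low 305 [[808.0, -46.0], [838.0, -47.0], [841.0, 18.0], [811.0, 20.0]] [66. 30.] 87.27 zmax 0.06
 low 226 [[767.0, -45.0], [792.0, -47.0], [795.0, 22.0], [770.0, 23.0]] [68. 25.] 87.64 zmax 0.06
 low 214 [[743.0, 110.0], [764.0, 51.0], [788.0, 59.0], [766.0, 119.0]] [25. 63.] 19.71 zmax 0.06
 low 214 [[693.0, 180.0], [740.0, 142.0], [756.0, 162.0], [709.0, 200.0]] [26. 61.] 51.0 zmax 0.059
 low 3529 [[428.0, 244.0], [499.0, 14.0], [708.0, 78.0], [638.0, 308.0]] [219. 240.] 16.96 zmax 0.052
 low 388 [[569.0, -302.0], [700.0, -333.0], [715.0, -268.0], [584.0, -238.0]] [ 66. 134.] 76.94 zmax 0.06
 low 145 [[430.0, -109.0], [495.0, -166.0], [496.0, -165.0], [431.0, -108.0]] [ 1
[... 906 characters left out ...]

 low 2780 [[418.0, 233.0], [488.0, 7.0], [704.0, 74.0], [634.0, 300.0]] [225. 237.] 17.2 zmax 0.052
 low 676 [[634.0, -256.0], [701.0, -342.0], [707.0, -338.0], [639.0, -252.0]] [  7. 109.] 38.3 zmax 0.06
 low 807 [[688.0, -10.0], [740.0, -149.0], [744.0, -147.0], [692.0, -8.0]] [  5. 148.] 20.53 zmax 0.06
 low 287 [[731.0, 152.0], [757.0, 144.0], [776.0, 200.0], [750.0, 209.0]] [60. 27.] 71.33 zmax 0.06
 low 336 [[763.0, 6.0], [779.0, -56.0], [803.0, -50.0], [787.0, 12.0]] [24. 64.] 14.08 zmax 0.06
 low 281 [[788.0, 56.0], [816.0, 54.0], [820.0, 119.0], [792.0, 121.0]] [65. 28.] 86.39 zmax 0.06
 low 305 [[809.0, 20.0], [816.0, -52.0], [845.0, -49.0], [838.0, 23.0]] [30. 72.] 5.37 zmax 0.06
```

```bash
cat >> h.py <<'E'
from scipy.spatial.transform import Rotation as Ro
RT=Ro.from_matrix(np.array([[0,1,0],[1,0,0],[0,0,-1.]]))
def quat(R):
    q=R.as_quat();return np.array([q[3],q[0],q[1],q[2]])
G=np.array([0,.048+.075,.113])   # TCP from the caddy's rear lower edge, caddy axes
def tcp(rear,psi,th,g=G):        # world rear-edge point, yaw, pitch (nose up +)
    R=Ro.from_euler("ZX",[psi,th]);return np.asarray(rear)+R.apply(g),quat(R*RT)
E
python3 - <<'E'
from h import *
a=np.radians(17.1);O=np.array([.5985,.048])
for n in("top","scene"):
    p=np.load(n+"0.npz")["p"].reshape(-1,3)
    q=(p[:,:2]-O);ty=q@[-np.sin(a),np.cos(a)];tx=q@[np.cos(a),np.sin(a)];z=p[:,2]
    L=(abs(tx)<.085)&(abs(ty)<.02)&(z>.013)&(z<.024)
    k=np.polyfit(tx[L],ty[L],1);print(n,"lip y",np.percentile(ty[L],[5,50,95]).round(4),"slope",k[0].round(4),"z95",np.percentile(z[L],95).round(4))
    for s in(1,-1):
        r=(ty>.03)&(ty<.2)&(s*tx>.085)&(s*tx<.12)&(z>.022)&(z<.034)
        k=np.polyfit(ty[r],tx[r],1);print(" rim",s,np.percentile(tx[r],[5,50,95]).round(4),"slope",k[0].round(4))
    w=(abs(tx)<.08)&(ty>.205)&(ty<.25)&(z>.043)&(z<.055);print(" wall",np.percentile(ty[w],[5,50,95]).round(4))
    b=(abs(tx)<.05)&(ty>.14)&(ty<.21)&(z>.036)&(z<.048);print(" buf",np.percentile(ty[b],[2,50,95]).round(4),np.percentile(tx[b],[2,98]).round(3))
P=np.array([.660,-.099,0]);psi=np.radians(20.4)
rear=P-Ro.from_euler("z",psi).apply([0,.075,0])
t,q=tcp(rear,psi,0);print(t,inverse_kinematics(t,q))
for y,th in[(-.1,.22),(-.07,.25),(-.07,-.17),(.03,0)]:
    r=np.r_[O+y*np.array([-np.sin(a),np.cos(a)]),0];print(inverse_kinematics(*tcp(r,a,th)))
E
```

```text
top lip y [-0.0021  0.002   0.0063] slope 0.0023 z95 0.0191
 rim 1 [0.1004 0.1031 0.106 ] slope -0.0
 rim -1 [-0.103  -0.1003 -0.0976] slope -0.0006
 wall [0.2238 0.2272 0.2312]
 buf [0.1712 0.1769 0.1827] [-0.048  0.048]
scene lip y [-0.0058 -0.0015  0.0031] slope 0.0015 z95 0.0201
 rim 1 [0.0996 0.1031 0.1055] slope 0.0017
 rim -1 [-0.1053 -0.1006 -0.0973] slope 0.0123
 wall [0.2205 0.2239 0.2286]
 buf [0.168  0.1733 0.1801] [-0.048  0.048]
[ 0.64326854 -0.05401046  0.113     ] [-1.36460192e-01  2.21048317e-01  1.29534927e+00 -4.44089210e-16
  1.62519506e+00 -4.92507359e-01]
[-0.09904692  0.15437209  1.3420524   0.20516993  1.7282039  -0.37367135]
[-0.07526215  0.14044591  1.35659417  0.23556298  1.73298043 -0.3458341 ]
[ 0.23698295  0.07399151  1.50557691 -0.16970688  1.55175723 -0.05910284]
[ 2.79497566e-01  6.36951457e-02  1.46747842e+00 -4.44089210e-16
  1.61041909e+00 -1.89537365e-02]
```

```bash
python3 - <<'E'
from h import *
P=np.array([.660,-.099,0]);psi=np.radians(20.4)
rear=P-Ro.from_euler("z",psi).apply([0,.075,0])
t,q=tcp(rear,psi,0)
move_to(t+[0,0,.13],q); move_l(t+[0,0,.05],.2)
s=state();print(s["time"],s["ft_force"])
move_l(t,.08); print(state()["ee_pos"]-t,state()["ft_force"])
close(); s=state();print(s["time"],s["ee_pos"]-t,s["ft_force"],s["finger_gap"],s["finger_force"],s["moment"])
im=get_image("top");cv2.imwrite("pics/top1.png",im["frame"][120:320,200:500].repeat(2,0).repeat(2,1))
E
```

```text
3.0583 [ 0.01336614 -0.00471528  0.30018305]
[1.23327704e-04 1.21217183e-05 2.26614178e-04] [-0.41640387 -0.19462455 -0.38731314]
4.9333 [2.68818080e-04 2.03859552e-04 5.49554620e-05] [ 2.23076262  0.50910765 -0.1725986 ] 0.015785670256377633 29.980097115039825 [ 0.13033567 -0.33031303 -0.00495905]
```

View pics/top1.png

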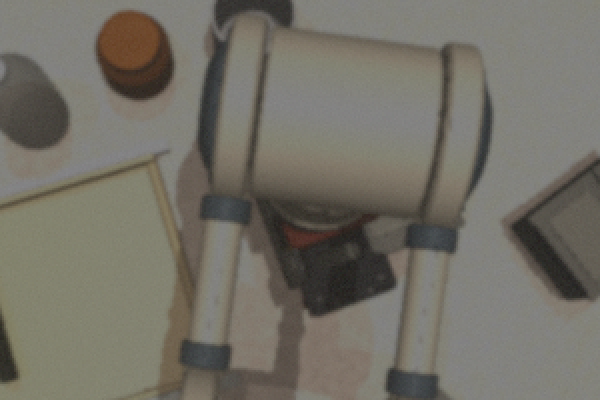

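The arm hides the caddy, but the finger gap of 15.8 mm at 30 N shows the fin is held. Next I'll pivot it about the rear edge.

```bash
python3 - <<'E'
from h import *
P=np.array([.660,-.099,0]);psi=np.radians(20.4)
rear=P-Ro.from_euler("z",psi).apply([0,.075,0])
for th in(.04,.09,.14,.19,.23):
    t,q=tcp(rear,psi,th);move_l(t,.04,q);hold(.1);s=state()
    print(th,s["time"].__round__(2),"F",s["ft_force"].round(1),"M",s["moment"].round(2),s["finger_gap"].round(4))
im=get_image("scene");cv2.imwrite("pics/s1.png",im["frame"][160:360,180:480].repeat(2,0).repeat(2,1))
E
```

```text
Traceback (most recent call last):
AttributeError: 'float' object has no attribute 'round'
```

```bash
cat >> h.py <<'E'
def rep(tag):
    s=state();print(tag,round(s["time"],2),"F",s["ft_force"].round(1),"M",s["moment"].round(2),round(s["finger_gap"],4));return s
E
python3 - <<'E'
from h import *
P=np.array([.660,-.099,0]);psi=np.radians(20.4)
rear=P-Ro.from_euler("z",psi).apply([0,.075,0])
rep(.04)
for th in(.09,.14,.19,.23):
    t,q=tcp(rear,psi,th);move_l(t,.04,q);hold(.1);rep(th)
im=get_image("scene");cv2.imwrite("pics/s1.png",im["frame"][160:360,180:480].repeat(2,0).repeat(2,1))
E
```

```text
0.04 5.4 F [ 0.5 -0.8 -5.2] M [-0.35 -0.28 -0.05] 0.0159
0.09 5.86 F [-0.3 -0.3 -7.1] M [ 0.02 -0.12 -0.01] 0.0157
0.14 6.32 F [ 0.3  0.3 -7. ] M [ 0.05 -0.11 -0.  ] 0.0163
0.19 6.78 F [ 0.2  1.3 -8. ] M [-0.13 -0.11  0.06] 0.016
0.23 7.19 F [ 0.3 -0.8 -7.6] M [-0.15 -0.17  0.04] 0.0158
```

View pics/s1.png

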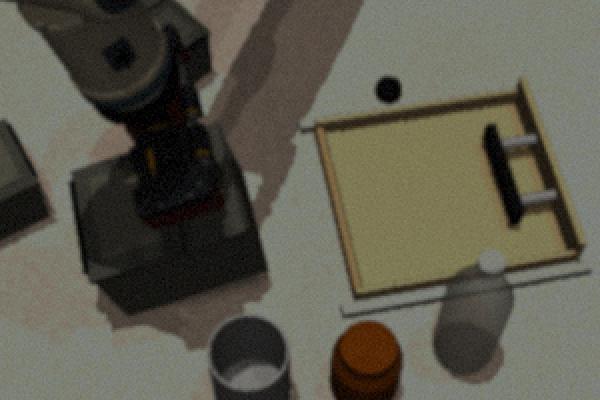

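Tray and neighbours are undisturbed, and the caddy looks tilted. Fz is about -7.5 N, so I need to know whether the rear is really on the floor. I'll lower it in small steps and watch the force.

```bash
cat >> h.py <<'E'
def favg(n=8):
    F=[];M=[]
    for _ in range(n):
        hold(.02);s=state();F.append(s["ft_force"]);M.append(s["moment"])
    return np.mean(F,0),np.mean(M,0)
E
python3 - <<'E'
from h import *
P=np.array([.660,-.099,0]);psi=np.radians(20.4)
rear=P-Ro.from_euler("z",psi).apply([0,.075,0])
t,q=tcp(rear,psi,.23);print(state()["ee_pos"]-t)
for dz in(0,-.0005,-.001,-.0015,-.002):
    move_l(t+[0,0,dz],.02,q);f,m=favg();print(dz,f.round(2),m.round(2),round(state()["time"],2))
im=get_image("scene");p=cloud(im);np.save("s1.npy",p)
# lid pitch: fit plane to lid points ahead of rear
R=Ro.from_euler("z",psi);l=R.inv().apply((p.reshape(-1,3)-rear))
k=(abs(l[:,0])<.055)&(l[:,1]>-.02)&(l[:,1]<.06)&(l[:,2]>.085)&(l[:,2]<.13)
c=np.polyfit(l[k,1],l[k,2],1);print("lid slope",np.arctan(c[0]),"z at rear->",np.polyval(c,0),k.sum(), np.polyval(c,0)-.1/np.cos(np.arctan(c[0])))
E
```

```text
[-7.35265461e-05  3.07586328e-04 -1.08292605e-04]
0 [ 0.08 -0.33 -7.75] [-0.19 -0.14  0.  ] 7.62
-0.0005 [-0.03 -0.08 -7.54] [-0.19 -0.15  0.01] 8.01
-0.001 [-0.09  0.12 -7.71] [-0.19 -0.19 -0.  ] 8.39
-0.0015 [-0.77  0.54 -5.12] [-0.13  0.   -0.01] 8.78
-0.002 [-1.72  1.69 -0.42] [0.01 0.3  0.  ] 9.16
lid slope 0.2355649652114704 z at rear-> 0.10364628842047295 1605 0.000806114092437818
```

```bash
cat >> h.py <<'E'
A=np.radians(17.15);O=np.array([.5992,.0484])
def tw(x,y,z=0): return np.r_[O+x*np.array([np.cos(A),np.sin(A)])+y*np.array([-np.sin(A),np.cos(A)]),z]
def twi(p):
    d=np.asarray(p)[:2]-O;return np.array([d@[np.cos(A),np.sin(A)],d@[-np.sin(A),np.cos(A)]])
E
python3 - <<'E'
from h import *
P=np.array([.660,-.099,0]);psi=np.radians(20.4)
rear=P-Ro.from_euler("z",psi).apply([0,.075,0])
x0,y0=twi(rear);print(x0,y0);dz=-.0015;N=8
for i in range(1,N+1):
    s=i/N
    t,q=tcp(tw(x0*(1-s),y0+s*(-.110-y0),dz),psi+s*(A-psi),.23)
    move_l(t,.06,q);f,m=favg(4);print(i,f.round(1),m.round(2),round(dz*1e3,2),round(state()["time"],1))
    dz+=np.clip(.00012*(f[2]+4.6),-.0004,.0004)
print("dz",dz)
im=get_image("scene");cv2.imwrite("pics/s2.png",im["frame"][160:360,180:480].repeat(2,0).repeat(2,1))
E
```

```text
0.018884079239272877 -0.2336537468360513
1 [-1.5  1.9 -2.5] [ 0.16  0.02 -0.07] -1.5 9.7
2 [-0.2  1.2 -5.2] [ 0.1  -0.06  0.  ] -1.24 10.2
3 [-0.3  0.6 -6.6] [-0.08 -0.12  0.02] -1.32 10.6
4 [-0.1  0.7 -6.2] [-0.08 -0.15 -0.02] -1.56 11.1
5 [-0.3  1.4 -5.3] [ 0.02 -0.06  0.01] -1.75 11.6
6 [-0.6  1.5 -4.6] [0.16 0.02 0.01] -1.83 12.1
7 [-1.1  2.  -3.5] [ 0.22  0.11 -0.02] -1.83 12.5
8 [-1.2  2.2 -3.8] [ 0.22  0.12 -0.02] -1.7 13.0
dz -0.0016069846721681973
```

View pics/s2.png

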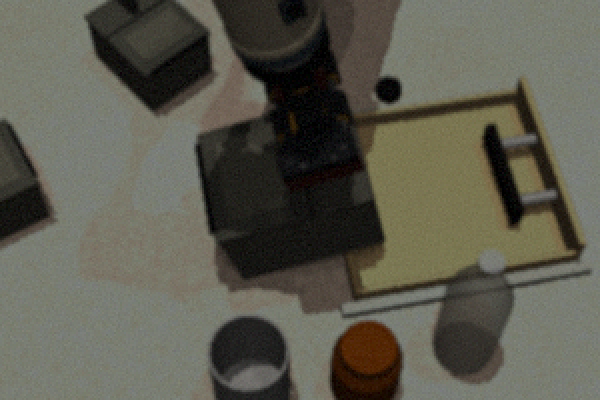

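The caddy is straight with its front about 40 mm past the lip, rear on the floor. I'll set it down on the lip, then slide along the contact line.

```bash
cat >> h.py <<'E'
def thc(y): return np.arctan2(.013,-y)+np.arcsin(.005/np.hypot(.013,y))
E
python3 - <<'E'
from h import *
dz=-.0016;y=-.110;th=.23
while th>thc(y)-.02:
    th-=.008 if th<thc(y)+.03 else .02
    t,q=tcp(tw(0,y,dz),A,th);move_l(t,.03,q);f,m=favg(3);print("th",round(th,3),f.round(1),m.round(2))
    if f[2]>-1.2: break
off=th-thc(y);print("off",off,state()["time"])
while y<-.073:
    y+=.006;th=thc(y)+off
    t,q=tcp(tw(0,y,dz),A,th);move_l(t,.04,q);f,m=favg(3);print(round(y,3),round(th,3),f.round(1),m.round(2),round(off,4))
    if f[2]>0: off+=.004
    if f[2]<-3.5: off-=.003
    if max(abs(f))>14: print("STOP");break
print(y,th,off,state()["time"])
E
```

```text
th 0.21 [ 0.5 -1.6 -5.6] [-0.62 -0.29 -0.01]
th 0.19 [ 0.6 -0.7 -5.3] [-0.43 -0.26 -0.02]
th 0.182 [-0.1 -0.3 -6.2] [-0.34 -0.2  -0.  ]
th 0.174 [ 0.6 -0.3 -4.9] [-0.15 -0.16 -0.01]
th 0.166 [-1.4 -1.6  0.6] [-0.11  0.41  0.05]
off 0.0032080832803193238 14.575
-0.104 0.175 [ 0.9 -3.5  1.3] [-0.81 -0.05  0.05] 0.0032
-0.098 0.19 [ 0.3 -3.3  0.8] [-0.76 -0.22  0.01] 0.0072
-0.092 0.205 [ 0.7 -2.9 -0.7] [-0.64 -0.27 -0.04] 0.0112
-0.086 0.219 [ 0.4 -2.9 -2.2] [-0.58 -0.3  -0.04] 0.0112
-0.08 0.234 [-0.4 -1.3 -3.3] [-0.34 -0.19 -0.05] 0.0112
-0.074 0.252 [ 0.2  0.3 -3.7] [-0.08 -0.13 -0.03] 0.0112
-0.068 0.269 [-0.3  0.4 -4.5] [-0.11 -0.14  0.02] 0.0082
-0.06799999999999996 0.2693896601312475 0.005208083280319325 16.725
```

```bash
cat >> h.py <<'E'
from scipy.optimize import brentq
C=np.array([0,.013])
def onlip(d,th,e=.0008):
    c=C+(.005+e)*np.array([-np.sin(th),np.cos(th)]);u=np.array([np.cos(th),np.sin(th)])
    return c-d*u,c+(.15-d)*u
def thd(d): return brentq(lambda a:onlip(d,a)[1][1]-.0055,-.4,.1)
E
python3 - <<'E'
from h import *
dz=-.0016
def go(r,th,tag):
    t,q=tcp(tw(0,r[0],r[1]+dz),A,th);move_l(t,.04,q);f,m=favg(3)
    along=f@np.r_[-np.sin(A),np.cos(A),0];print(tag,r.round(4),round(th,3),f.round(1),m.round(2),"along",round(along,1))
    if max(abs(f))>15: raise SystemExit("STOP")
    return f
d=.069;T=np.linspace(.26,thd(.078),9)
for i,th in enumerate(T): go(onlip(d+.009*i/8,th)[0],th,"tip")
print(state()["time"])
E
```

```text
tip [-0.0682  0.0009] 0.26 [ 0.4 -0.2 -6.8] [-0.34 -0.25 -0.04] along -0.3
tip [-0.0698  0.0044] 0.204 [ 0.1  0.1 -6.4] [-0.05 -0.15 -0.  ] along 0.0
tip [-0.0713  0.0082] 0.149 [ 0.2  0.5 -7.1] [ 0.09 -0.07 -0.02] along 0.4
tip [-0.0726  0.012 ] 0.093 [-0.   0.6 -6.7] [ 0.27 -0.03  0.02] along 0.6
tip [-0.0737  0.016 ] 0.038 [-0.1  0.1 -5.6] [0.32 0.05 0.01] along 0.1
tip [-0.0745  0.0201] -0.018 [-0.1  0.4 -3.7] [0.21 0.01 0.03] along 0.4
tip [-0.0751  0.0243] -0.073 [ 0.1 -0.1 -2.3] [-0.    0.01  0.03] along -0.2
tip [-0.0755  0.0286] -0.129 [-0.2 -0.2  0.1] [-0.04 -0.03  0.02] along -0.2
tip [-0.0756  0.033 ] -0.184 [ 0.4 -2.2  4.6] [-0.22  0.06 -0.04] along -2.3
19.85
```

```bash
python3 - <<'E'
from h import *
dz=-.0011
def go(r,th,tag):
    global dz
    t,q=tcp(tw(0,r[0],r[1]+dz),A,th);move_l(t,.04,q);f,m=favg(3)
    along=f@np.r_[-np.sin(A),np.cos(A),0];print(tag,r.round(4),round(th,3),f.round(1),m.round(2),"along",round(along,1),round(dz*1e3,2))
    if f[2]>1: dz+=.0003
    if f[2]<-4: dz-=.0002
    if max(abs(f))>13: raise SystemExit("STOP")
    return along
for d in np.linspace(.082,.15,9): go(onlip(d,thd(d))[0],thd(d),"slide")
th=thd(.15)
for y in(.004,.008,.012):
    if go(np.array([y,.0055-.15*np.sin(th)]),th,"over")<-6: break
print(state()["time"])
im=get_image("scene");cv2.imwrite("pics/s3.png",im["frame"][160:360,220:520].repeat(2,0).repeat(2,1))
E
```

```text
slide [-0.0793  0.0346] -0.195 [-0.6  3.4  5. ] [ 0.47  0.33 -0.1 ] along 3.4 -1.1
slide [-0.087   0.0387] -0.223 [-3.6  6.  10.1] [ 0.68  0.85 -0.21] along 6.8 -0.8
slide [-0.0942  0.044 ] -0.26 [-5.2  5.4 12.7] [ 0.39  1.11 -0.28] along 6.7 -0.5
slide [-0.1006  0.0515] -0.311 [-5.2  4.6 14.8] [-0.08  1.11 -0.36] along 5.9 -0.2STOP
```

Sign error on my part: d is the distance from the rear edge to the lip, so it should shrink, and I dragged the caddy back about 25 mm. I'll retrace gently, with a little lift, and carry on the right way.

```bash
cat > slide.py <<'E'
from h import *
import sys
dz=.0009
def go(r,th,tag):
    global dz
    t,q=tcp(tw(0,r[0],r[1]+dz),A,th);move_l(t,.04,q);f,m=favg(3)
    along=f@np.r_[-np.sin(A),np.cos(A),0];print(tag,r.round(4),round(th,3),f.round(1),m.round(2),"along",round(along,1),round(dz*1e3,2))
    if f[2]>1: dz+=.0004
    if f[2]<-4: dz-=.0003
    if max(abs(f))>16: raise SystemExit("STOP")
    return along
E
python3 - <<'E'
from slide import *
for d in(.1075,.1,.09,.078,.066,.054): go(onlip(d,thd(d))[0],thd(d),"slide")
print(state()["time"])
im=get_image("scene");cv2.imwrite("pics/s3.png",im["frame"][160:360,220:520].repeat(2,0).repeat(2,1))
E
```

```text
slide [-0.1006  0.0515] -0.311 [-3.7  4.4 11.1] [ 0.18  0.79 -0.24] along 5.3 0.9
slide [-0.095   0.0448] -0.265 [-2.8  4.2  8. ] [ 0.47  0.54 -0.01] along 4.9 1.3
slide [-0.0865  0.0384] -0.221 [-0.5  2.7  4.3] [0.27 0.09 0.02] along 2.7 1.7
slide [-0.0756  0.033 ] -0.184 [ 0.3 -0.6 -0.4] [-0.17 -0.27 -0.02] along -0.6 2.1
slide [-0.0643  0.0291] -0.158 [-0.1  0.9 -1. ] [ 0.06 -0.04 -0.07] along 0.9 2.1
slide [-0.0527  0.0262] -0.138 [-0.5  0.5 -1. ] [-0.07 -0.04 -0.05] along 0.6 2.1
23.275
```

View pics/s3.png

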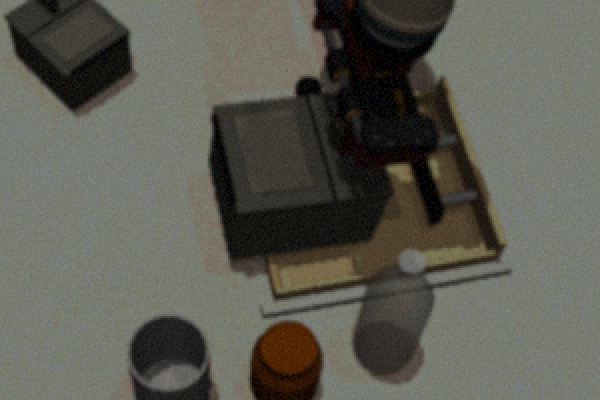

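Recovered: the nose is in the tray, the underside rests on the lip, and forces are about zero. Carrying on.

```bash
python3 - <<'E'
import slide
from slide import *
slide.dz=.0021
for d in(.042,.03,.018,.008,0): go(onlip(d,thd(d))[0],thd(d),"slide")
th=thd(0)
for y in(.004,.008,.012):
    if go(np.array([y,.0055-.15*np.sin(th)]),th,"over")<-6: break
print(state()["time"])
im=get_image("scene");cv2.imwrite("pics/s4.png",im["frame"][160:360,220:520].repeat(2,0).repeat(2,1))
E
```

```text
slide [-0.041   0.0239] -0.123 [-0.3  0.1 -1.3] [-0.12 -0.07 -0.07] along 0.1 2.1
slide [-0.0292  0.0221] -0.111 [-0.8  0.2 -1.7] [-0.08 -0.01 -0.1 ] along 0.4 2.1
slide [-0.0173  0.0206] -0.101 [-0.5  0.4 -1.8] [-0.09 -0.01 -0.05] along 0.6 2.1
slide [-0.0074  0.0195] -0.094 [-1.   1.1 -2.4] [-0.1  -0.02 -0.06] along 1.4 2.1
slide [0.0005 0.0188] -0.089 [-0.   0.1 -7.6] [0.47 0.05 0.  ] along 0.1 2.1
over [0.004  0.0188] -0.089 [ 0.   0.1 -7.4] [ 0.47  0.03 -0.02] along 0.1 1.8
over [0.008  0.0188] -0.089 [-0.1  0.4 -7.5] [ 0.45  0.04 -0.01] along 0.4 1.5
over [0.012  0.0188] -0.089 [ 0.6 -3.1 -7.8] [-0.29 -0.21  0.03] along -3.1 1.2
26.4417
```

View pics/s4.png

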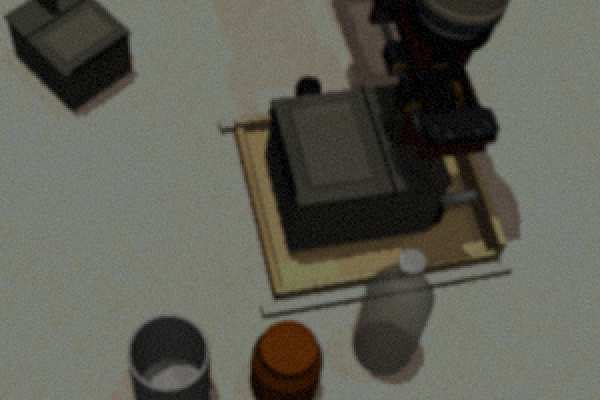

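The rear is past the lip and the front just touches the buffer (-3 N along). I'll back off 2 mm, level it down onto the tray floor and let go.

```bash
python3 - <<'E'
import slide
from slide import *
slide.dz=.0012
for th in(-.089,-.06,-.03,0):
    go(np.array([.0095,.0055-.15*np.sin(th)]),th,"lvl")
for z in np.arange(.005,.0,-.0007):
    t,q=tcp(tw(0,.0095,z+.0012),A,0);move_l(t,.02,q);f,m=favg(3);print(round(z,4),f.round(1),m.round(2))
    if f[2]>-1: break
gripper_open();t=state()["ee_pos"];rep("open")
move_l(t+[0,0,.10],.2)
# move clear, behind the caddy
tt=tw(0,-.10,.22);move_to(tt,quat(Ro.from_euler("Z",[A])*RT))
for n in("scene","top"):
    im=get_image(n);np.savez(n+"5.npz",p=cloud(im),f=im["frame"])
    cv2.imwrite(f"pics/{n}5.png",im["frame"][120:360,200:520].repeat(2,0).repeat(2,1))
    p=cloud(im).reshape(-1,3);l=np.c_[(p[:,:2]-O)@np.array([[np.cos(A),-np.sin(A)],[np.sin(A),np.cos(A)]]),p[:,2]]
    k=(abs(l[:,0])<.09)&(l[:,1]>0)&(l[:,1]<.2)&(l[:,2]>.095)&(l[:,2]<.118)
    r=cv2.minAreaRect((l[k,:2]*1e3).astype(np.float32));c=np.linalg.lstsq(np.c_[l[k,:2],np.ones(k.sum())],l[k,2],rcond=None)[0]
    print(n,r,c.round(3),l[k,2].mean())
print(state()["time"])
E
```

```text
lvl [0.0095 0.0188] -0.089 [-0.1  0.5 -7.8] [ 0.48  0.07 -0.03] along 0.5 1.2
lvl [0.0095 0.0145] -0.06 [ 0.1 -0.1 -7.9] [ 0.39  0.06 -0.01] along -0.1 0.9
lvl [0.0095 0.01  ] -0.03 [ 0.   0.2 -7.7] [0.38 0.02 0.02] along 0.2 0.6
lvl [0.0095 0.0055] 0 [ 0.1  1.6 -4.1] [ 0.01 -0.08  0.04] along 1.5 0.3
0.005 [ 0.6  0.  -3.3] [-0.18 -0.33  0.1 ]
0.0043 [-0.3  1.8  0.8] [-0.24 -0.08  0.04]
open 29.47 F [-0.2 -0.1 -0.7] M [-0.02 -0.15  0.01] 0.0877Traceback (most recent call last):
  File "<stdin>", line 12, in <module>
  File "h.py", line 14, in quat
    q=R.as_quat();return np.array([q[3],q[0],q[1],q[2]])
                                   ~^^^
IndexError: index 3 is out of bounds for axis 0 with size 1
```

```bash
cat >> h.py <<'E'
def push(y,z=.040,th=.4,x=0.): return tw(x,y,z),quat(Ro.from_euler("ZX",[A,th])*RT)
E
python3 - <<'E'
from h import *
print(state()["ee_pos"])
close()
t,q=push(-.09,.24);move_to(t,q)
for n in("scene","top"):
    im=get_image(n)
    if n=="scene": cv2.imwrite(f"pics/{n}5.png",im["frame"][120:360,200:520].repeat(2,0).repeat(2,1))
    p=cloud(im).reshape(-1,3);l=np.c_[(p[:,:2]-O)@np.array([[np.cos(A),-np.sin(A)],[np.sin(A),np.cos(A)]]),p[:,2]]
    k=(abs(l[:,0])<.09)&(l[:,1]>.03)&(l[:,1]<.2)&(l[:,2]>.095)&(l[:,2]<.118)
    r=cv2.minAreaRect((l[k,:2]*1e3).astype(np.float32));c=np.linalg.lstsq(np.c_[l[k,:2],np.ones(k.sum())],l[k,2],rcond=None)[0]
    print(n,np.round(r[0]+r[1]+(r[2],),1),"y range",np.percentile(l[k,1],[.5,99.5]).round(3),"x",np.percentile(l[k,0],[.5,99.5]).round(3),c.round(3))
print(state()["time"])
E
```

```text
[0.55993892 0.17498938 0.21743616]
scene [ -1.2  98.2 136.5 127.1  89.9] y range [0.031 0.164] x [-0.062  0.061] [-0.006 -0.012  0.106]
top [  0.8  99.6 124.5 139.1   0. ] y range [0.031 0.168] x [-0.061  0.062] [ 0.001 -0.009  0.105]
32.4667
```

View pics/scene5.png

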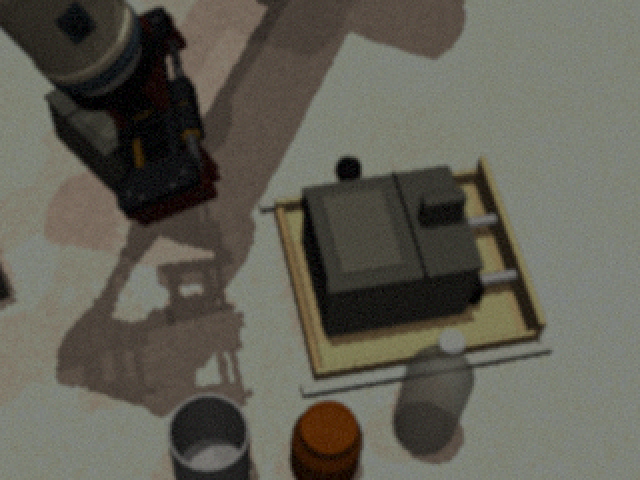

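The caddy sits flat and straight in the tray, rear face at y≈15 mm and just short of the buffer. The neighbours haven't moved. Now I'll push from behind, low down, feeling for the buffer.

```bash
python3 - <<'E'
from h import *
u=np.r_[-np.sin(A),np.cos(A),0]
for y,z,v in((-.06,.24,.2),(-.06,.04,.15),(-.012,.04,.06)):
    t,q=push(y,z);move_l(t,v,q)
f0=favg(8)[0];print("base",f0.round(2),state()["time"])
y=-.012;F=0
while y<.045:
    y+=.0010 if F<1 else (.0005 if F<4 else .00025)
    move_l(push(y)[0],.02,q);F=-(favg(3)[0]-f0)@u;print(round(y*1e3,2),round(F,1),end=" | ")
    if F>11: break
hold(.25);print("\nheld",-(favg(20)[0]-f0)@u,state()["time"])
E
```

```text
base [-0.05 -0.03  0.11] 35.3333
-11.0 -0.3 | -10.0 0.3 | -9.0 0.6 | -8.0 0.1 | -7.0 0.1 | -6.0 0.2 | -5.0 0.1 | -4.0 0.3 | -3.0 -0.3 | -2.0 -0.2 | -1.0 0.3 | 0.0 0.0 | 1.0 -0.2 | 2.0 -0.1 | 3.0 1.1 | 3.5 3.5 | 4.0 4.4 | 4.25 4.3 | 4.5 4.6 | 4.75 4.1 | 5.0 4.2 | 5.25 3.8 | 5.75 4.0 | 6.25 4.1 | 6.5 4.2 | 6.75 4.2 | 7.0 4.1 | 7.25 3.9 | 7.75 4.4 | 8.0 4.8 | 8.25 5.6 | 8.5 6.8 | 8.75 7.0 | 9.0 7.9 | 9.25 8.3 | 9.5 8.9 | 9.75 9.4 | 10.0 10.4 | 10.25 11.2 | 
held 10.825096733787541 47.6167
```

Sliding friction is about 4 N, so the buffer is taking about 7 N. I'll press slightly more, hold, and retreat.

```bash
python3 - <<'E'
from h import *
u=np.r_[-np.sin(A),np.cos(A),0];q=push(0)[1]
for y in(.0107,.0111):
    move_l(push(y)[0],.02,q)
hold(.3);print("held",-(favg(20)[0])@u)
move_l(push(.004)[0],.03,q);move_l(push(-.05)[0],.12,q);move_l(push(-.06,.24)[0],.25,q)
for n in("scene","top"):
    im=get_image(n)
    if n=="scene": cv2.imwrite("pics/s6.png",im["frame"][120:360,200:520].repeat(2,0).repeat(2,1))
    p=cloud(im).reshape(-1,3);l=np.c_[(p[:,:2]-O)@np.array([[np.cos(A),-np.sin(A)],[np.sin(A),np.cos(A)]]),p[:,2]]
    k=(abs(l[:,0])<.09)&(l[:,1]>.03)&(l[:,1]<.2)&(l[:,2]>.095)&(l[:,2]<.118)
    print(n,np.percentile(l[k,1],[.5,99.5]).round(3),l[k,2].mean())
print(state()["time"])
E
```

```text
held 13.333137643589536
scene [0.031 0.169] 0.10526697227677209
top [0.031 0.172] 0.10435588577702873
50.7833
```

View pics/s6.png

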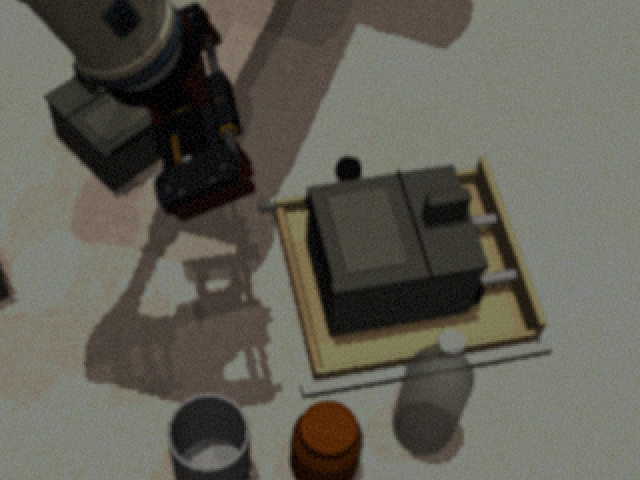

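The caddy is flat against the buffer, the robot is clear, and the jar, tin, bottle and cap stand where they were. Handing in.

```bash
python3 -c "
from bench import *
print(job_done())"
```

```text
the job is handed in; nothing more can be done
None
```

The caddy sits flat in the tray, pressed home on the buffer with about 9 N and released, bystanders unmoved, handed in at about 51 s; but its rear edge rose about 1 mm off the floor during the first lift and 1–2 mm off the tray before set-down, and a sign error of mine dragged it back about 25 mm on the lip (15 N at the wrist) before I corrected it.

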